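# Sort the stray supplies back into the shelf trays

## Robot

A 6-joint arm with a two-finger parallel gripper is mounted at the origin on the work surface. World frame = base frame: x ahead of the robot, y to its left, z up, the work surface at z = 0. Lengths are in m, angles in rad, forces in N, time in s.
With the tool pointing down it reaches from about 0.225 to 0.875 m from the base axis. Payload 3.4 kg.
Tool frame: the origin (TCP) lies at the very end of the fingers, on their centre line; the grasp point (between the pads) lies 19 mm behind it; z points along the fingers, y is the line along which they close (so a half turn about z gives the same grasp; the last joint's range is limited). The gripper opens to 85 mm and grips with 20 to 120 N. Pads are 22 mm wide; open, the fingers measure 114 mm over their backs; the gripper's body (76 mm by 85 mm) begins 54 mm behind the grasp point. The pads swing forward as they close: fully open they stand 13 mm farther back than shut.
Start: joints at [-1.266, 0.276, 1.505, -0, 1.361, -0.121], TCP at [0.238, -0.524, 0.231] pointing down, gripper open.
Joint ranges: [-2.89, 2.89], [-0.75, 2.08], [0.22, 2.7], [-1.18, 4.32], [0.11, 2.71], [-2.7, 2.7]. Speed limits (rad/s): [2.57, 2.57, 3.14, 3.14, 3.14, 3.14].

## Interface

Orientations are given as a unit quaternion [w, x, y, z].
In Python, from rig import manip, get_image, camera_info gives the robot as it stands. The module is installed in compiled form; this text tells all that it offers.
- The arm moves only by the shell command python3 -m crank 'ROWS' [FORCE]. ROWS is a JSON object of lists of equal length, an entry for each row: "translation": the shift along the tool's x, y, z in mm, a list of three; "roll": the turn about the tool's z in rad; "fingers": the opening, from 0 (shut) to 1 (fully open). A call has 1 to 8 rows; each row shifts and turns the commanded pose from where the row before left it, along the tool's axes as they then stand; what a row does not reach is not made up. A row lasts 1/10 s, in which the tool goes at most 50 mm and 8.59 degrees, less where a joint would pass 70% of its speed; a pose out of reach is approached as far as the arm can. A call is refused whole if a number of a shift passes 50 or a number of a turn 0.15, either way. A call with a gripper value outside its range is refused whole. The fingers move at their own pace and stop on an object; FORCE is the grip in N (left out, the last holds). Time passes only in rows, so rows that do not move let the fingers close. It gives the time, the measured TCP pose, the force, the opening and the grip force at its end, in the units of the state.
- manip.get_state(): the state, without advancing time (a new reading comes with each control period).
- get_image(name): name is "scene" or "top" or "wrist"; returns the picture (420x560x3 uint8, blue, green, red); there is no depth.
- camera_info(name): a dict with "mtx" (3x3 intrinsics, pixels), "rvec" (rotation vector, rad) and "tvec" (3), from world to camera coordinates, as OpenCV has them. Camera axes: x right, y down, z forward; pixel columns grow to the right and rows downward; lengths in m; the calibration is good to about 2 mm. A picture is of the moment at which its call begins: read the wrist's pose just before it. camera_info takes no time and is no camera call; for the wrist camera it gives the pose at the moment of the call.
- manip.sign_off(): hands the job in; it is judged then, once.
The state is a dict: "clock": time; "qpos": joint angles; "qd": joint speeds; "effort": joint torques, N m; "position": TCP position; "ee_rot": TCP orientation; "contact_force": force on the tool from outside, world axes, zero at the start; "moment": the same for the moment, N m; "width": finger opening in m; "gripper_force": force on a finger pad.
Only numpy, scipy, OpenCV 4.12 (cv2) and the standard library are available. Lean on these libraries where they do the work, as an engineer would, in place of code of your own. Each camera call takes 0.05 s, during which the arm holds its last target. There are 200 camera calls.

## Task

Tidy the studio's supply shelf: lay both rolls of tape flat in the red tray, stand both paint jars upright in the white tray, and lay the highlighter in the dark grey tray. Everything must rest on the floor of its tray, nothing on top of anything else or leaning on a wall. Leave the white cup and the little white-and-blue carton where they stand.

Things in the scene. Friction and masses are not known exactly. Their poses are not given: they have to be found in the camera images.
- red_tray: fixed red open tray, 160 mm long (its y axis), 120 mm wide (its x axis), 40 mm high, walls and floor 5 mm thick (inside 150 by 110 mm). Origin: centre of its underside on the table, so its inner floor is at 5 mm. z up; its long side lies across the table, turned up to 0.15 rad. It may be in the left, middle or right of the three tray places.
- white_tray: fixed white open tray, 160 mm long (its y axis), 120 mm wide (its x axis), 40 mm high, walls and floor 5 mm thick (inside 150 by 110 mm). Origin: centre of its underside on the table, so its inner floor is at 5 mm. z up; its long side lies across the table, turned up to 0.15 rad. It may be in the left, middle or right of the three tray places.
- grey_tray: fixed dark grey, narrower open tray, 170 mm long (its y axis), 90 mm wide (its x axis), 40 mm high, walls and floor 5 mm thick (inside 160 by 80 mm). Origin: centre of its underside on the table, so its inner floor is at 5 mm. z up; its long side lies across the table, turned up to 0.15 rad. It may be in the left, middle or right of the three tray places.
- blue_tape: roll of blue adhesive tape, 48 mm across, 20 mm thick, with a 30 mm hole, lying flat on the table, about 50 g. Origin: the middle of the roll, 10 mm above what it lies on; z is the roll's axis.
- green_tape: roll of green adhesive tape, 48 mm across, 20 mm thick, with a 30 mm hole, lying flat on the table, about 50 g. Origin: the middle of the roll, 10 mm above what it lies on; z is the roll's axis.
- orange_jar: small closed paint jar, orange all over with a thin white ring under its orange lid; lid 37 mm wide (from 44 to 60 mm up), 38 mm across, 60 mm tall, standing upright, about 90 g. Origin: centre of its underside; z up to the lid.
- purple_jar: small closed paint jar, purple all over with a thin white ring under its purple lid; lid 37 mm wide (from 44 to 60 mm up), 38 mm across, 60 mm tall, standing upright, about 90 g. Origin: centre of its underside; z up to the lid.
- highlighter: flat highlighter pen, yellow with a black cap, 110 mm long (its x axis, cap towards +x), 24 mm wide (y), 15 mm thick (z), lying flat, about 25 g. Origin: its middle, 7.5 mm above what it lies on.
- cup: white ceramic cup without handle, 68 mm across the rim, 75 mm tall, standing loose among the things to sort. Not to be disturbed. Origin: centre of its underside.
- carton: small white carton with a blue band round its middle, 90 mm (x) by 60 mm (y), 45 mm tall, standing loose among the things to sort. Not to be disturbed. Origin: centre of its underside.
There are look-alikes about, which are no part of the job. Several things look just like the purple_jar: the one meant starts farthest from the robot's base. Several things have the shape of the blue_tape; the one meant has the colours described above.

How it is judged:
By the outcome, as a careful person would: the job done as asked, in the order asked, and still so for the second after the job is handed in, with the robot touching nothing.
It also fails if it takes over 112 s, if anything falls off the work surface, if the arm or the gripper's body presses on something with over 40 N, if the wrist force passes 120 N, or if a joint passes its speed limit or range.

## Working session

There is one attempt and no reset: what is moved stays moved. The work goes in short steps, Python scripts to look and compute and a shell command to move; the robot and the scene stay as the last step left them, time stands still between calls to the robot, and variables do not carry over. Pictures are saved under pics/ and viewed, at most 15 in all, crops included, and the job is handed in when it is done.

```bash
mkdir -p pics; cat > h.py <<'E'
import numpy as np, cv2
from rig import manip, get_image, camera_info
def snap(n,f):
    im=get_image(n); cv2.imwrite('pics/'+f,im); return im
def px2w(n,uv,z,ci=None):
    c=ci or camera_info(n); R,_=cv2.Rodrigues(np.array(c['rvec'],float)); t=np.array(c['tvec'],float).ravel(); K=np.array(c['mtx'])
    d=R.T@np.linalg.inv(K)@np.array([uv[0],uv[1],1.]); o=-R.T@t
    return o+d*(z-o[2])/d[2]
E
python3 - <<'E'
from h import *
print(manip.get_state())
for n in('top','scene'):
    im=snap(n,n+'0.png'); print(camera_info(n))
E
```

```text
{'clock': 0.0, 'qpos': array([-1.26601574e+00,  2.76586662e-01,  1.50615166e+00,  1.09028587e-05,
        1.36071898e+00, -1.20988205e-01]), 'qd': array([-0.00123689, -0.000553  ,  0.00067466, -0.00159639, -0.00041753,
       -0.00154786]), 'effort': array([-7.53664881e-04, -4.16780376e+01, -2.45805484e+01, -4.60450847e-04,
        1.10429767e-02, -2.20107367e-06]), 'position': array([ 0.2373271 , -0.52313865,  0.2304371 ]), 'ee_rot': array([-9.28882296e-04,  9.77425382e-01,  2.11278851e-01, -8.02487454e-05]), 'contact_force': array([ 0.18216844, -0.51059404,  0.54477359]), 'moment': array([-0.01679401, -0.02742908,  0.05423081]), 'gripper_force': 0.0, 'width': 0.08523393891179631}
{'mtx': array([[527.77893296,   0.        , 279.82640231],
       [  0.        , 527.77893296, 221.10166448],
       [  0.        ,   0.        ,   1.        ]]), 'rvec': array([ 2.13179615, -2.1839033 ,  0.12084219]), 'tvec': array([0.01324888, 0.48409424, 1.50746661])}
{'mtx': array([[384.81898041,   0.        , 278.45610458],
       [  0.        , 384.81898041, 210.15401849],
       [  0.        ,   0.        ,   1.        ]]), 'rvec': array([ 1.04081321,  2.64441577, -0.73894732]), 'tvec': array([ 0.32781601, -0.2490554 ,  1.13566955])}
```

View pics/top0.png

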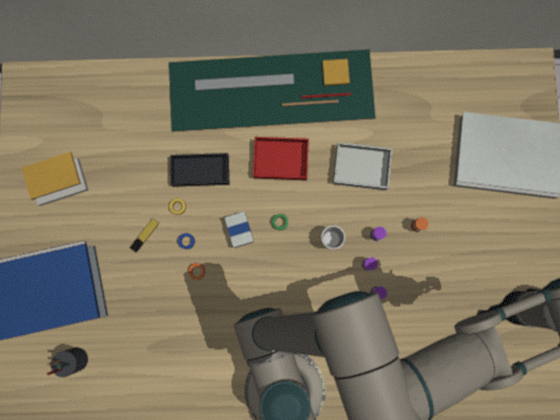

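View pics/scene0.png

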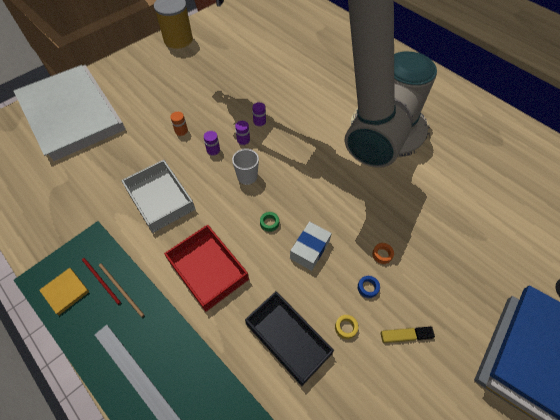

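Top view: tapes are yellow (177,206), blue (186,241), red-orange (196,271), green (279,222). The blue one (186,241) fits by colour. Purple jars are at (378,233), (370,264) and (379,293), with the base near (285,390), so (378,233) is the farthest. Orange jar is at (420,224), highlighter (145,235), carton (238,229), cup (333,237). Trays are grey (200,170), red (281,159), white (361,167). I'll confirm these in an enlarged crop.

```bash
python3 - <<'E'
from h import *
im=cv2.imread('pics/top0.png')
cv2.imwrite('pics/c1.png',cv2.resize(im[130:310,125:325],None,fx=3.3,fy=3.3,interpolation=cv2.INTER_CUBIC))
cv2.imwrite('pics/c2.png',cv2.resize(im[130:310,245:445],None,fx=3.3,fy=3.3,interpolation=cv2.INTER_CUBIC))
E
```

```text
(no output)
```

View pics/c1.png

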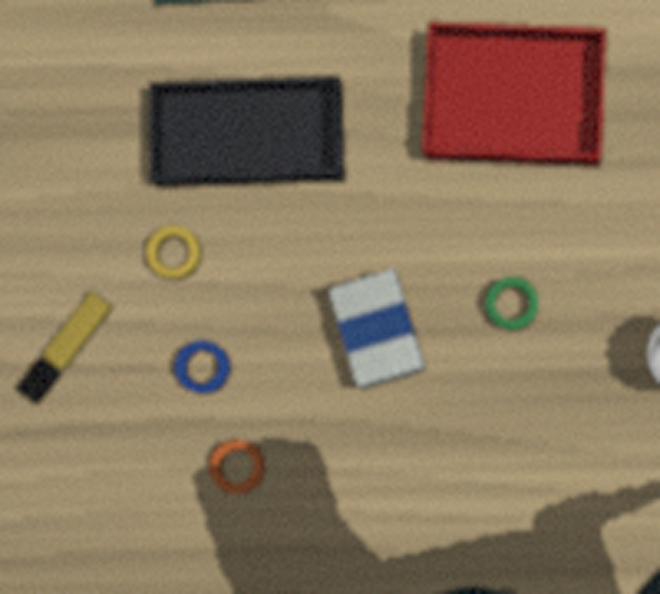

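View pics/c2.png

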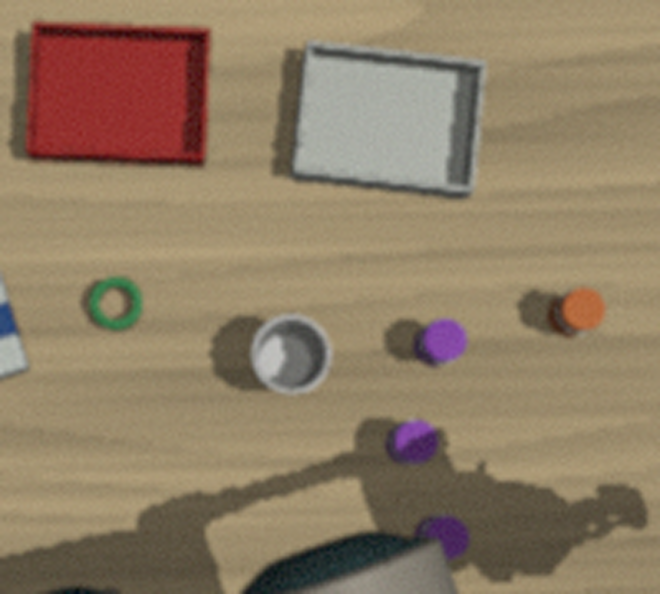

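Confirmed: the blue ring is crop1 (202,366), the green ring crop1 (511,303). The farthest purple lid is crop2 (443,341); the other two are at (413,441) and (443,537). Next I'll work out positions.

```bash
python3 - <<'E'
from h import *
np.set_printoptions(precision=4,suppress=True)
def P(x,y,z,ox): return px2w('top',(ox+x/3.3,130+y/3.3),z)[:2]
for n,x,y,z,o in [('blue',202,366,.02,125),('green',511,303,.02,125),('hl_cap',33,388,.015,125),('hl_tail',98,305,.015,125),('orange',582,310,.06,245),('purple',443,341,.06,245),('purple2',413,441,.06,245),('purple3',443,537,.06,245),('carton',376,327,.045,125),('cup',290,353,.075,245)]:
    p=P(x,y,z,o);print(n,p,np.hypot(*p))
for n,c,o in [('red',[(429,23),(606,28),(601,164),(422,157)],125),('grey',[(148,83),(341,77),(345,181),(150,186)],125),('white',[(309,43),(484,62),(471,195),(293,177)],245)]:
    q=np.array([P(x,y,.04,o) for x,y in c]); m=q.mean(0); d=q[0]+q[3]-q[1]-q[2]  # left-right
    print(n,m,'yaw of y axis vs world y',np.arctan2(-d[0],d[1]),np.linalg.norm(d)/2)
E
```

```text
blue [0.4338 0.276 ] 0.514186285885911
green [0.4832 0.0016] 0.48317469992074813
hl_cap [0.4183 0.4269] 0.5977214096334775
hl_tail [0.491  0.3695] 0.614525758459121
orange [ 0.4625 -0.4007] 0.6119465937069123
purple [ 0.4387 -0.2799] 0.5203472582725646
purple2 [ 0.3535 -0.2504] 0.43321541182590884
purple3 [ 0.2717 -0.2722] 0.38462283234929956
carton [0.4621 0.1196] 0.4773088472360523
cup [ 0.4302 -0.1466] 0.4545250948151863
red [ 0.6687 -0.006 ] yaw of y axis vs world y -0.05982350804330467 0.15813011385855147
grey [0.6396 0.2327] yaw of y axis vs world y 0.003578703209674669 0.17214079511701005
white [ 0.6389 -0.245 ] yaw of y axis vs world y -0.13214990844656602 0.15666555065561555
```

```bash
python3 -m crank '{"translation":[[0,0,0],[0,0,0],[0,0,0],[0,0,0],[0,0,0],[0,0,0],[0,0,0],[0,0,0]],"roll":[-0.143,-0.143,-0.143,-0.143,-0.143,-0.143,-0.143,-0.143],"fingers":[0.8,0.8,0.8,0.8,0.8,0.8,0.8,0.8]}' 40
python3 -m crank '{"translation":[[50,12,0],[50,12,0],[50,12,0],[50,12,0],[50,12,0],[50,12,0],[50,12,0],[50,12,0]],"roll":[0,0,0,0,0,0,0,0],"fingers":[0.8,0.8,0.8,0.8,0.8,0.8,0.8,0.8]}'
python3 -m crank '{"translation":[[48,12,0],[48,12,0],[48,12,0],[48,12,0],[48,12,0],[48,12,0],[48,12,0],[48,12,0]],"roll":[0,0,0,0,0,0,0,0],"fingers":[0.8,0.8,0.8,0.8,0.8,0.8,0.8,0.8]}'
python3 -m crank '{"translation":[[0,0,0],[0,0,0]],"roll":[0,0],"fingers":[0.8,0.8]}'
```

```text
clock: 0.9
position: [0.2374, -0.5234, 0.2308]
ee_rot: [-0.0, 0.705, 0.709, 0.0]
contact_force: [-0.1, -1.1, -0.5]
width: 0.0685
gripper_force: 0.0
clock: 1.7
position: [0.331, -0.1328, 0.2312]
ee_rot: [0.0, 0.708, 0.706, 0.0]
contact_force: [1.3, -0.4, -0.3]
width: 0.0686
gripper_force: 0.0
clock: 2.5
position: [0.4274, 0.2512, 0.231]
ee_rot: [0.0, 0.707, 0.707, -0.0]
contact_force: [0.5, -0.2, 1.1]
width: 0.0683
gripper_force: 0.0
clock: 2.7
position: [0.427, 0.2496, 0.2304]
ee_rot: [-0.0, 0.706, 0.708, -0.001]
contact_force: [0.5, 0.0, -0.4]
width: 0.0682
gripper_force: 0.0
```

```bash
python3 - <<'E'
from h import *
im=snap('wrist','w1.png'); 
import pickle; pickle.dump(camera_info('wrist'),open('w1.pkl','wb'))
print(px2w('wrist',(280,210),.02), manip.get_state()['position'])
E
```

```text
[0.42728146 0.21102337 0.02      ] [0.42689674 0.24857168 0.23059195]
```

View pics/w1.png

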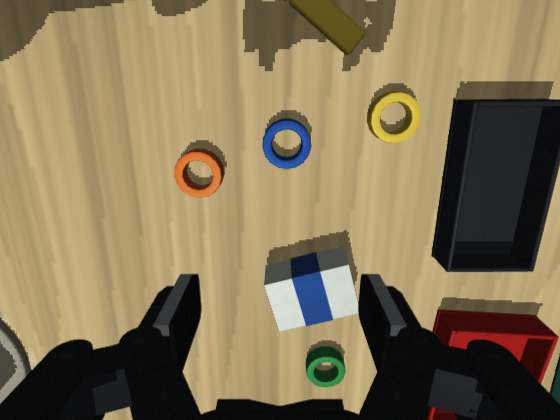

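Wrist view: blue ring at (287,143), green ring at (325,368). The highlighter's tail end is near (349,45), and the grey tray is on the right.

```bash
python3 - <<'E'
from h import *
import pickle; ci=pickle.load(open('w1.pkl','rb'))
for n,u,v,z in [('blue',287,143.5,.02),('green',325.5,367.5,.02),('carton',311,291,.045),('greyNear L',434,256,.04),('greyFar',455,99,.04)]: print(n,px2w('wrist',(u,v),z,ci))
E
```

```text
blue [0.4341304  0.27936833 0.02      ]
green [0.48243477 0.00840303 0.02      ]
carton [0.45947262 0.13050238 0.045     ]
greyNear L [0.58407058 0.16827911 0.04      ]
greyFar [0.58141205 0.32125092 0.04      ]
```

```bash
python3 -m crank '{"translation":[[28,7,0],[0,0,40],[0,0,45],[0,0,45],[0,0,40],[0,0,25],[0,0,16],[0,0,16]],"roll":[0,0,0,0,0,0,0,0],"fingers":[0.8,0.8,0.8,0.8,0.8,0.8,0.8,0.8]}'
python3 -m crank '{"translation":[[0,0,0],[0,0,0],[0,0,0],[0,0,0],[0,0,0],[0,0,0],[0,0,0],[0,0,0]],"roll":[0,0,0,0,0,0,0,0],"fingers":[0.8,0.3,0.3,0.3,0.3,0.3,0.3,0.3]}' 40
python3 -m crank '{"translation":[[0,0,-10],[0,0,-30],[0,0,-40],[0,0,-40],[0,0,0]],"roll":[0,0,0,0,0],"fingers":[0.3,0.3,0.3,0.3,0.3]}'
```

```text
clock: 3.55
position: [0.4342, 0.2747, 0.0036]
ee_rot: [-0.0, 0.708, 0.706, -0.001]
contact_force: [1.0, 0.5, -0.7]
width: 0.068
gripper_force: 0.0
clock: 4.35
position: [0.4355, 0.2769, 0.0056]
ee_rot: [0.001, 0.707, 0.707, 0.001]
contact_force: [0.2, -3.1, 6.9]
width: 0.0458
gripper_force: 41.6
clock: 4.85
position: [0.4383, 0.2791, 0.1303]
ee_rot: [0.002, 0.707, 0.707, 0.006]
contact_force: [0.6, 0.3, -0.5]
width: 0.0458
gripper_force: 41.2
```

```bash
python3 - <<'E'
from h import *
im=snap('wrist','w2.png')
E
```

```text
(no output)
```

View pics/w2.png

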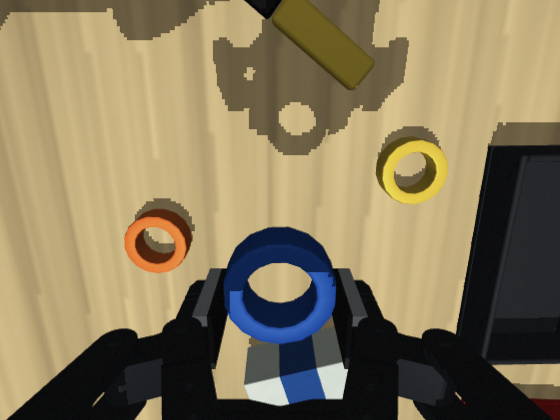

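```bash
python3 - <<'E'
from h import *
s=manip.get_state()['position']; print(s)
for uv in [(283,288),(280,284),(280,268)]: print(px2w('wrist',uv,s[2]+.0165))
E
```

```text
[0.43658002 0.27827516 0.12769277]
[0.43815168 0.2863486  0.14419277]
[0.43695807 0.28816666 0.14419277]
[0.4369687  0.2952659  0.14419277]
```

```bash
python3 -m crank '{"translation":[[-31,29,0],[-31,29,0],[-31,29,0],[-31,29,0],[-31,29,0],[-31,29,0],[-32,30,0],[-32,30,0]],"roll":[0,0,0,0,0,0,0,0],"fingers":[0.3,0.3,0.3,0.3,0.3,0.3,0.3,0.3]}'
python3 -m crank '{"translation":[[0,0,0],[0,0,0],[0,0,0],[0,0,0]],"roll":[0,0,0,0.06],"fingers":[0.3,0.3,0.3,0.3]}'
```

```text
clock: 5.7
position: [0.6683, 0.0257, 0.1226]
ee_rot: [-0.001, 0.707, 0.707, -0.001]
contact_force: [0.8, 0.1, -0.7]
width: 0.0458
gripper_force: 41.2
clock: 6.1
position: [0.6669, 0.0282, 0.1238]
ee_rot: [-0.001, 0.728, 0.685, -0.001]
contact_force: [0.3, 0.1, 0.0]
width: 0.0457
gripper_force: 41.3
```

```bash
python3 -m crank '{"translation":[[0,3,35],[0,0,40],[0,0,20],[0,0,10],[0,0,7],[0,0,0],[0,0,0]],"roll":[0,0,0,0,0,0,0],"fingers":[0.3,0.3,0.3,0.3,0.3,0.3,0.3]}'
```

```text
clock: 6.8
position: [0.6722, 0.0269, 0.0136]
ee_rot: [0.001, 0.728, 0.685, 0.001]
contact_force: [-0.7, -0.5, 0.9]
width: 0.0456
gripper_force: 41.3
```

```bash
python3 -m crank '{"translation":[[0,0,3],[0,0,0],[0,0,0]],"roll":[0,0,0],"fingers":[0.3,0.3,0.3]}'
```

```text
clock: 7.1
position: [0.6727, 0.0266, 0.0106]
ee_rot: [0.001, 0.728, 0.685, 0.001]
contact_force: [1.3, 1.0, 2.9]
width: 0.0452
gripper_force: 41.7
```

```bash
python3 -m crank '{"translation":[[0,0,0],[0,0,0],[0,0,0],[0,0,-20],[0,0,-40],[0,0,-50],[0,0,-10],[0,0,0]],"roll":[0,0,0,0,0,0,-0.06,0],"fingers":[0.66,0.66,0.66,0.66,0.66,0.66,0.66,0.8]}'
python3 -m crank '{"translation":[[-6,-47,0],[-6,-47,0],[-6,-47,0],[-6,-47,0],[0,0,0],[0,0,0]],"roll":[0,0,0,0,0,0],"fingers":[0.8,0.8,0.8,0.8,0.8,0.8]}'
python3 - <<'E'
from h import *
a=snap('top','t3.png')
b=get_image('wrist')
cv2.imwrite('pics/m3.png',np.hstack([cv2.resize(a[120:270,200:400],(533,400),interpolation=cv2.INTER_CUBIC)[:,:400],cv2.resize(b,(400,300))[:,:].repeat(1,0) if 0 else cv2.copyMakeBorder(cv2.resize(b,(400,300)),0,100,0,0,cv2.BORDER_CONSTANT)]))
s=manip.get_state()['position'];print(s)
import pickle; pickle.dump(camera_info('wrist'),open('w3.pkl','wb'))
E
```

```text
clock: 7.9
position: [0.673, 0.0265, 0.1322]
ee_rot: [0.002, 0.707, 0.707, 0.002]
contact_force: [0.7, -0.8, -0.1]
width: 0.0678
gripper_force: 0.0
clock: 8.5
position: [0.4813, 0.0029, 0.1281]
ee_rot: [-0.001, 0.708, 0.706, -0.001]
contact_force: [-0.1, -0.7, 0.5]
width: 0.0685
gripper_force: 0.0
[0.48430169 0.0027302  0.12880659]
```

View pics/m3.png

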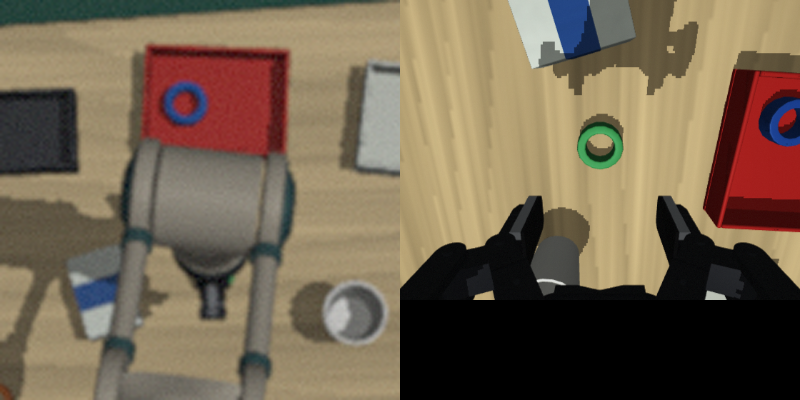

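The blue tape lies flat in the left half of the red tray, at top (269,159). The green ring shows in the wrist view at full pixel (280,205).

```bash
python3 - <<'E'
from h import *
import pickle; ci=pickle.load(open('w3.pkl','rb'))
print(px2w('wrist',(280,205),.02,ci), px2w('top',(269.4,158.6),.025))
E
```

```text
[0.48498383 0.00450166 0.02      ] [0.67162383 0.02799826 0.025     ]
```

```bash
python3 -m crank '{"translation":[[0,1,40],[0,0,40],[0,0,24],[0,0,12],[0,0,8],[0,0,0],[0,0,0],[0,0,0]],"roll":[0,0,0,0,0,0,0,0],"fingers":[0.8,0.8,0.8,0.8,0.8,0.8,0.8,0.3]}'
python3 -m crank '{"translation":[[0,0,0],[0,0,0],[0,0,0],[0,0,0],[0,0,-10],[0,0,-40],[0,0,-40],[0,0,-30]],"roll":[0,0,0,0,0,0,0,0],"fingers":[0.3,0.3,0.3,0.3,0.3,0.3,0.3,0.3]}' 40
python3 -m crank '{"translation":[[-10,37,0],[-10,37,0],[-10,37,0],[-10,37,0],[-8,35,0],[0,0,0],[0,0,0]],"roll":[0,0,0,0,0,0.06,0],"fingers":[0.3,0.3,0.3,0.3,0.3,0.3,0.3]}'
```

```text
clock: 9.4
position: [0.4855, 0.0027, 0.006]
ee_rot: [0.001, 0.707, 0.707, 0.001]
contact_force: [-0.4, -0.0, -0.5]
width: 0.0559
gripper_force: 0.0
clock: 10.2
position: [0.485, 0.0028, 0.1282]
ee_rot: [0.001, 0.707, 0.707, 0.001]
contact_force: [0.9, 0.6, -0.5]
width: 0.0462
gripper_force: 41.4
clock: 10.9
position: [0.6678, -0.0456, 0.1252]
ee_rot: [-0.0, 0.728, 0.685, -0.0]
contact_force: [-0.0, 0.7, -1.1]
width: 0.0458
gripper_force: 41.4
```

```bash
python3 -m crank '{"translation":[[0,0,40],[0,0,35],[0,0,20],[0,0,10],[0,0,5],[0,0,4],[0,0,2],[0,0,0]],"roll":[0,0,0,0,0,0,0,0],"fingers":[0.3,0.3,0.3,0.3,0.3,0.3,0.3,0.3]}'
```

```text
clock: 11.7
position: [0.668, -0.0454, 0.0116]
ee_rot: [0.001, 0.728, 0.685, 0.001]
contact_force: [-1.2, -0.0, 4.4]
width: 0.0465
gripper_force: 41.8
```

```bash
python3 -m crank '{"translation":[[0,0,0],[0,0,0],[0,0,0],[0,0,-20],[0,0,-40],[0,0,-50],[0,0,-30],[0,0,0]],"roll":[0,0,0,0,0,0,-0.06,0],"fingers":[0.66,0.66,0.66,0.66,0.66,0.66,0.66,0.8]}'
python3 -m crank '{"translation":[[-45,-26,0],[-45,-26,0],[-45,-26,0],[-45,-26,0],[-45,-26,0],[-45,-26,0],[-45,-25,0],[-40,-25,0]],"roll":[0,0,0,0,0,0,0,0],"fingers":[0.8,0.8,0.8,0.8,0.8,0.8,0.8,0.8]}'
python3 -m crank '{"translation":[[0,0,0],[0,0,0]],"roll":[0,0],"fingers":[0.8,0.8]}'
python3 - <<'E'
from h import *
a=get_image('top'); b=get_image('wrist')
cv2.imwrite('pics/m4.png',np.hstack([cv2.resize(a[120:270,240:390],(400,400),interpolation=cv2.INTER_CUBIC),cv2.copyMakeBorder(cv2.resize(b,(400,300)),0,100,0,0,cv2.BORDER_CONSTANT)]))
import pickle; pickle.dump(camera_info('wrist'),open('w4.pkl','wb'))
print(manip.get_state()['position'])
E
```

```text
clock: 12.5
position: [0.6709, -0.0459, 0.1554]
ee_rot: [0.005, 0.707, 0.707, 0.003]
contact_force: [0.1, 0.7, 1.2]
width: 0.0682
gripper_force: 0.0
clock: 13.3
position: [0.466, -0.3902, 0.1482]
ee_rot: [-0.001, 0.708, 0.706, -0.0]
contact_force: [0.2, -0.9, -0.4]
width: 0.0682
gripper_force: 0.0
clock: 13.5
position: [0.4666, -0.389, 0.1482]
ee_rot: [-0.001, 0.709, 0.706, 0.0]
contact_force: [0.3, 1.0, 0.2]
width: 0.0682
gripper_force: 0.0
[ 0.46776544 -0.38738586  0.14858361]
```

View pics/m4.png

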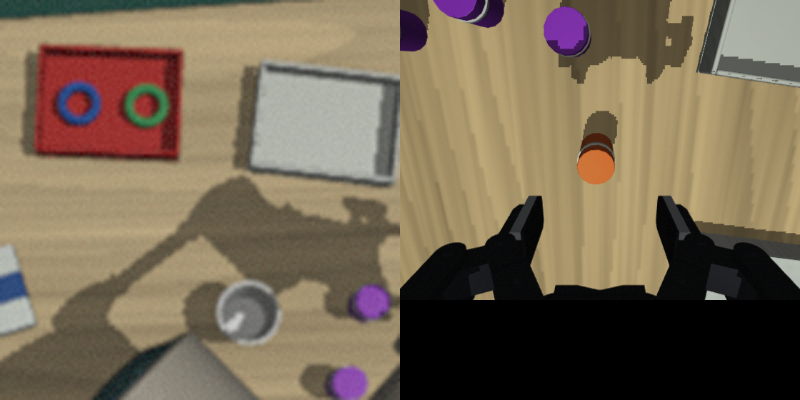

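Both tapes lie flat in the red tray at crop (79,103) and (146,104), clear of each other and the walls. The orange lid is at wrist full pixel (274,233) and the farthest purple lid at about (233,43).

```bash
python3 - <<'E'
from h import *
import pickle; ci=pickle.load(open('w4.pkl','rb'))
for uv in[(274,233),(233,43)]: print(px2w('wrist',uv,.06,ci))
print(px2w('top',(240+371*.375,120+301*.375),.06))
E
```

```text
[ 0.4641832  -0.39916278  0.06      ]
[ 0.44104934 -0.27921855  0.06      ]
[ 0.43997786 -0.27961098  0.06      ]
```

```bash
python3 -m crank '{"translation":[[-12,-4,0],[0,0,35],[0,0,35],[0,0,35],[0,0,20],[0,0,10],[0,0,0],[0,0,0]],"roll":[0,0,0,0,0,0,0,0],"fingers":[0.8,0.8,0.8,0.8,0.8,0.8,0.8,0.3]}'
python3 -m crank '{"translation":[[0,0,0],[0,0,0],[0,0,0],[0,0,0],[0,0,0],[0,0,-10],[0,0,-40],[0,0,-40]],"roll":[0,0,0,0,0,0,0,0],"fingers":[0.2,0.2,0.2,0.2,0.2,0.2,0.2,0.2]}' 40
python3 -m crank '{"translation":[[0,0,-20],[0,0,0]],"roll":[0,0],"fingers":[0.2,0.2]}'
python3 - <<'E'
from h import *
snap('wrist','w5.png')
E
```

```text
clock: 14.4
position: [0.4646, -0.4011, 0.0152]
ee_rot: [0.001, 0.707, 0.707, -0.0]
contact_force: [0.7, -0.2, 0.4]
width: 0.0553
gripper_force: 0.0
clock: 15.2
position: [0.4627, -0.3998, 0.1047]
ee_rot: [-0.002, 0.707, 0.707, 0.0]
contact_force: [0.9, -1.6, -1.4]
width: 0.0368
gripper_force: 40.4
clock: 15.4
position: [0.4652, -0.4024, 0.1285]
ee_rot: [0.004, 0.707, 0.707, -0.0]
contact_force: [-0.7, -0.0, -1.3]
width: 0.0365
gripper_force: 40.5
```

View pics/w5.png

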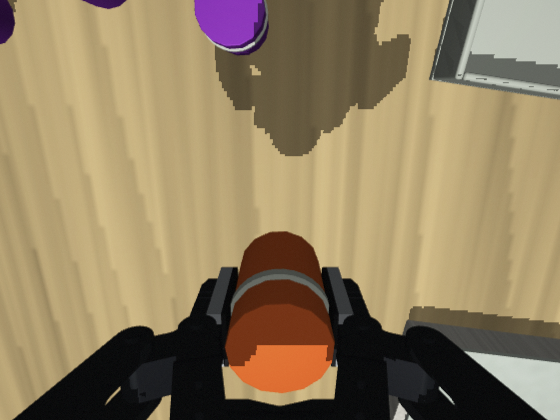

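```bash
python3 -m crank '{"translation":[[30,42,0],[30,42,0],[31,43,0],[31,43,0],[0,0,0],[0,0,0],[0,0,0]],"roll":[0,0,0,0,0.13,0,0],"fingers":[0.2,0.2,0.2,0.2,0.2,0.2,0.2]}'
python3 -m crank '{"translation":[[0,0,30],[0,0,35],[0,0,20],[0,0,10],[0,0,6],[0,0,0],[0,0,0]],"roll":[0,0,0,0,0,0,0],"fingers":[0.2,0.2,0.2,0.2,0.2,0.2,0.2]}'
```

```text
clock: 16.15
position: [0.6249, -0.2838, 0.1224]
ee_rot: [-0.002, 0.751, 0.66, -0.001]
contact_force: [0.4, -0.2, -1.2]
width: 0.0366
gripper_force: 40.6
clock: 16.85
position: [0.6268, -0.2849, 0.0245]
ee_rot: [0.001, 0.752, 0.659, 0.0]
contact_force: [0.2, -0.1, -0.6]
width: 0.0368
gripper_force: 40.6
```

```bash
python3 -m crank '{"translation":[[6,7,0],[0,0,2],[0,0,2],[0,0,1],[0,0,0],[0,0,0]],"roll":[0,0,0,0,0,0],"fingers":[0.2,0.2,0.2,0.2,0.2,0.2]}'
```

```text
clock: 17.45
position: [0.6353, -0.279, 0.0211]
ee_rot: [0.002, 0.752, 0.659, 0.001]
contact_force: [-1.4, 2.4, 10.4]
width: 0.0366
gripper_force: 41.6
```

```bash
python3 -m crank '{"translation":[[0,0,0],[0,0,0],[0,0,0],[0,0,-20],[0,0,-40],[0,0,-50],[0,0,-20],[0,0,0]],"roll":[0,0,0,0,0,0,0,-0.13],"fingers":[0.62,0.62,0.62,0.62,0.62,0.62,0.62,0.8]}'
python3 -m crank '{"translation":[[0,-49,0],[0,-49,0],[0,-49,0],[0,-49,0],[0,0,0],[0,0,0]],"roll":[0,0,0,0,0,0],"fingers":[0.8,0.8,0.8,0.8,0.8,0.8]}'
python3 - <<'E'
from h import *
a=get_image('top'); b=get_image('wrist')
cv2.imwrite('pics/m6.png',np.hstack([cv2.resize(a[120:270,310:460],(400,400),interpolation=cv2.INTER_CUBIC),cv2.copyMakeBorder(cv2.resize(b,(400,300)),0,100,0,0,cv2.BORDER_CONSTANT)]))
import pickle; pickle.dump(camera_info('wrist'),open('w6.pkl','wb'))
print(manip.get_state()['position'])
E
```

```text
clock: 18.25
position: [0.6363, -0.2805, 0.1532]
ee_rot: [0.004, 0.706, 0.708, 0.001]
contact_force: [-0.6, -0.8, 0.0]
width: 0.0662
gripper_force: 0.0
clock: 18.85
position: [0.4373, -0.2791, 0.1486]
ee_rot: [0.0, 0.708, 0.706, 0.0]
contact_force: [0.6, -0.2, 0.4]
width: 0.0682
gripper_force: 0.0
[ 0.43923072 -0.27963182  0.14863412]
```

View pics/m6.png

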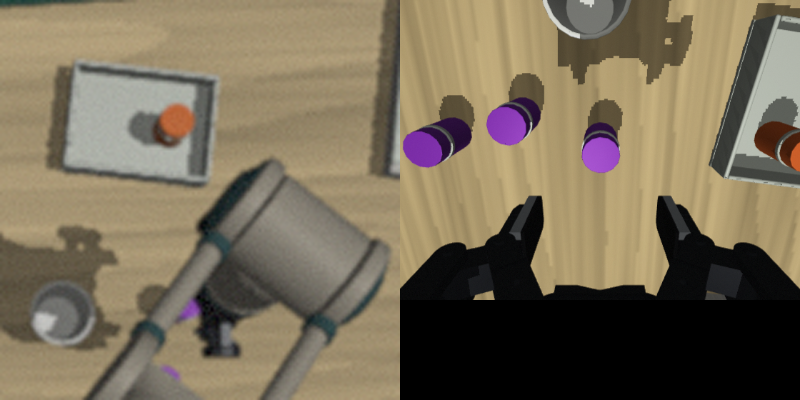

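The orange jar stands in the white tray. The target purple lid is at wrist full pixel (280,215), with the other two to its left.

```bash
python3 - <<'E'
from h import *
import pickle; ci=pickle.load(open('w6.pkl','rb'))
print(px2w('wrist',(280,215),.06,ci))
E
python3 -m crank '{"translation":[[0,2,0],[0,0,35],[0,0,35],[0,0,35],[0,0,20],[0,0,10],[0,0,0],[0,0,0]],"roll":[0,0,0,0,0,0,0,0],"fingers":[0.8,0.8,0.8,0.8,0.8,0.8,0.8,0.3]}'
python3 -m crank '{"translation":[[0,0,0],[0,0,0],[0,0,0],[0,0,0],[0,0,0],[0,0,-10],[0,0,-40],[0,0,-40]],"roll":[0,0,0,0,0,0,0,0],"fingers":[0.2,0.2,0.2,0.2,0.2,0.2,0.2,0.2]}' 40
python3 -m crank '{"translation":[[0,0,-20],[0,0,0],[0,0,0]],"roll":[0,0,0],"fingers":[0.2,0.2,0.2]}'
```

```text
[ 0.44002495 -0.278502    0.06      ]
clock: 19.75
position: [0.4411, -0.2795, 0.0138]
ee_rot: [0.001, 0.707, 0.707, 0.0]
contact_force: [0.1, -0.3, -0.2]
width: 0.0555
gripper_force: 0.0
clock: 20.55
position: [0.4388, -0.2781, 0.1038]
ee_rot: [-0.002, 0.708, 0.707, -0.0]
contact_force: [0.9, -0.2, -1.6]
width: 0.0366
gripper_force: 40.6
clock: 20.85
position: [0.4395, -0.2786, 0.1233]
ee_rot: [-0.0, 0.707, 0.707, -0.0]
contact_force: [-0.9, 0.6, -2.1]
width: 0.0369
gripper_force: 40.7
```

```bash
python3 -m crank '{"translation":[[14,35,0],[14,35,0],[14,35,0],[14,35,0],[13,35,0],[0,29,0],[0,0,0],[0,0,0]],"roll":[0,0,0,0,0,0,0.13,0],"fingers":[0.2,0.2,0.2,0.2,0.2,0.2,0.2,0.2]}'
python3 -m crank '{"translation":[[0,0,0],[0,0,30],[0,0,35],[0,0,20],[0,0,10],[0,0,2],[0,0,0],[0,0,0]],"roll":[0,0,0,0,0,0,0,0],"fingers":[0.2,0.2,0.2,0.2,0.2,0.2,0.2,0.2]}'
```

```text
clock: 21.65
position: [0.6432, -0.2092, 0.1201]
ee_rot: [-0.002, 0.751, 0.66, -0.001]
contact_force: [-0.9, -0.6, -1.8]
width: 0.0365
gripper_force: 40.8
clock: 22.45
position: [0.6449, -0.2107, 0.0278]
ee_rot: [0.001, 0.752, 0.659, 0.001]
contact_force: [-0.2, -0.0, -0.9]
width: 0.0368
gripper_force: 40.8
```

```bash
python3 -m crank '{"translation":[[0,0,3],[0,0,3],[0,0,2],[0,0,0],[0,0,0]],"roll":[0,0,0,0,0],"fingers":[0.2,0.2,0.2,0.2,0.2]}'
```

```text
clock: 22.95
position: [0.6443, -0.2102, 0.0198]
ee_rot: [0.001, 0.752, 0.659, 0.0]
contact_force: [-2.8, 1.4, 5.6]
width: 0.0368
gripper_force: 41.4
```

```bash
python3 -m crank '{"translation":[[0,0,0],[0,0,0],[0,0,0],[0,0,-20],[0,0,-40],[0,0,-50],[0,0,-20],[0,0,0]],"roll":[0,0,0,0,0,0,0,-0.13],"fingers":[0.62,0.62,0.62,0.62,0.62,0.62,0.62,0.62]}'
python3 -m crank '{"translation":[[47,-17,0],[47,-17,0],[47,-17,0],[47,-17,0],[47,-17,0],[47,-17,0],[47,-17,0],[47,-17,0]],"roll":[0,0,0,0,0,0,0,0],"fingers":[0.6,0.6,0.6,0.6,0.6,0.6,0.6,0.6]}'
python3 -m crank '{"translation":[[47,-17,0],[47,-17,0],[47,-16,0],[43,-16,0],[0,0,0],[0,0,0]],"roll":[0,0,0,0,0,0],"fingers":[0.6,0.6,0.6,0.6,0.6,0.6]}'
python3 - <<'E'
from h import *
a=get_image('top'); b=get_image('wrist')
cv2.imwrite('pics/m7.png',np.hstack([cv2.resize(a[120:220,300:400],(300,300),interpolation=cv2.INTER_CUBIC),cv2.resize(b,(400,300))]))
cv2.imwrite('pics/w7.png',b)
import pickle; pickle.dump(camera_info('wrist'),open('w7.pkl','wb'))
print(manip.get_state()['position'])
# highlighter yellow+black not separable simply: mask yellow
E
```

```text
clock: 23.75
position: [0.6466, -0.2112, 0.1533]
ee_rot: [0.004, 0.706, 0.708, 0.002]
contact_force: [0.4, -0.0, -0.4]
width: 0.0528
gripper_force: 0.0
clock: 24.55
position: [0.5075, 0.1677, 0.1483]
ee_rot: [0.0, 0.708, 0.707, 0.0]
contact_force: [0.6, -0.5, -0.3]
width: 0.0509
gripper_force: 0.0
clock: 25.15
position: [0.4419, 0.3508, 0.148]
ee_rot: [0.0, 0.706, 0.708, -0.0]
contact_force: [0.2, -0.3, 0.2]
width: 0.0511
gripper_force: 0.0
[0.44274412 0.34914471 0.14804997]
```

View pics/m7.png

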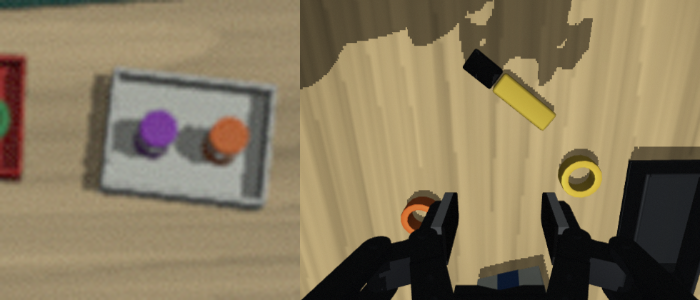

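Both jars stand upright in the white tray. The highlighter's cap end is at wrist full pixel (239,81) and its tail end at (349,170).

```bash
python3 - <<'E'
from h import *
import pickle; ci=pickle.load(open('w7.pkl','rb'))
a,b=[px2w('wrist',uv,.013,ci) for uv in[(239,81),(349,170)]]
print(a,b,(a+b)/2,np.linalg.norm(a-b),np.arctan2(*(a-b)[1::-1]))
E
```

```text
[0.41396971 0.43660085 0.013     ] [0.49745064 0.37079616 0.013     ] [0.45571017 0.40369851 0.013     ] 0.10629827051006299 2.474051218090877
```

```bash
python3 -m crank '{"translation":[[26,7,0],[25,6,0],[0,0,0],[0,0,0],[0,0,0],[0,0,0],[0,0,0],[0,0,0]],"roll":[0,0,-0.15,-0.15,-0.15,-0.15,-0.15,-0.15],"fingers":[0.6,0.6,0.6,0.6,0.6,0.6,0.6,0.6]}'
python3 -m crank '{"translation":[[0,0,0],[0,0,40],[0,0,30],[0,0,0],[0,0,0]],"roll":[0,0,0,0,0],"fingers":[0.6,0.6,0.6,0.6,0.6]}'
python3 - <<'E'
from h import *
snap('wrist','w8.png'); print(manip.get_state()['position'])
E
```

```text
clock: 26.05
position: [0.4568, 0.399, 0.1482]
ee_rot: [0.0, 0.328, 0.945, -0.0]
contact_force: [0.1, 0.4, 0.4]
width: 0.051
gripper_force: 0.0
clock: 26.55
position: [0.4561, 0.4003, 0.0784]
ee_rot: [-0.0, 0.331, 0.944, -0.0]
contact_force: [0.1, 0.9, 0.3]
width: 0.0512
gripper_force: 0.0
[0.45687359 0.40109019 0.07947416]
```

View pics/w8.png

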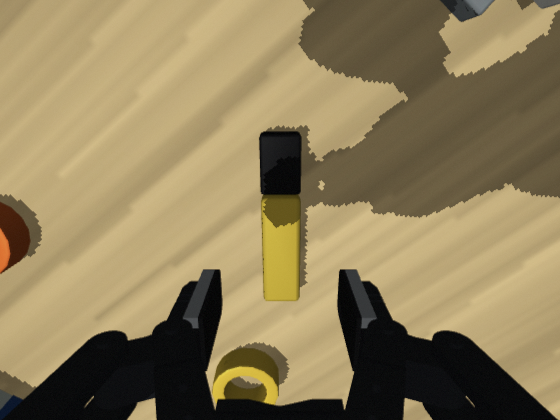

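The pen is centred between the fingers and aligned, with its column at 281.

```bash
python3 -m crank '{"translation":[[0,0,35],[0,0,22],[0,0,12],[0,0,5],[0,0,0],[0,0,0],[0,0,0],[0,0,0]],"roll":[0,0,0,0,0,0,0,0],"fingers":[0.6,0.6,0.6,0.6,0.6,0.1,0.1,0.1]}' 30
python3 -m crank '{"translation":[[0,0,0],[0,0,0],[0,0,0],[0,0,0],[0,0,-10],[0,0,-30],[0,0,-40],[0,0,-40]],"roll":[0,0,0,0,0,0,0,0],"fingers":[0.1,0.1,0.1,0.1,0.1,0.1,0.1,0.1]}' 30
python3 -m crank '{"translation":[[0,0,0],[0,0,0],[0,0,0],[0,0,0],[0,0,0],[0,0,0],[0,0,0],[0,0,0]],"roll":[0.15,0.15,0.15,0.15,0.15,0.15,0,0],"fingers":[0.1,0.1,0.1,0.1,0.1,0.1,0.1,0.1]}'
python3 - <<'E'
from h import *
snap('wrist','w9.png'); s=manip.get_state()['position'];print(s)
E
```

```text
clock: 27.4
position: [0.4566, 0.4017, 0.0057]
ee_rot: [0.001, 0.33, 0.944, 0.001]
contact_force: [0.4, -0.6, 4.1]
width: 0.023
gripper_force: 30.0
clock: 28.2
position: [0.455, 0.4006, 0.1254]
ee_rot: [-0.0, 0.33, 0.944, -0.001]
contact_force: [0.9, 0.4, -1.0]
width: 0.023
gripper_force: 29.5
clock: 29.0
position: [0.4555, 0.4009, 0.1245]
ee_rot: [0.0, 0.706, 0.708, -0.0]
contact_force: [-0.1, -0.2, -0.5]
width: 0.0231
gripper_force: 29.5
[0.45552686 0.40095965 0.12443954]
```

View pics/w9.png

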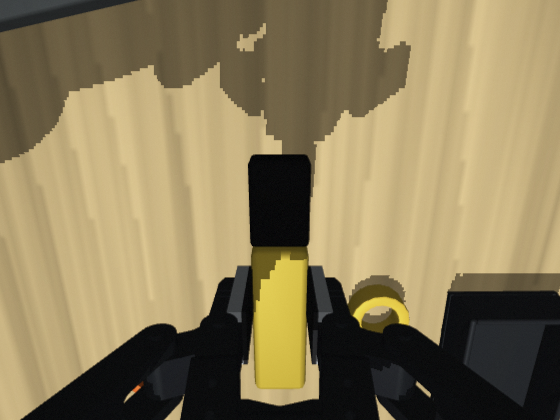

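```bash
python3 -m crank '{"translation":[[-29,31,0],[-29,31,0],[-29,31,0],[-28,31,0],[-28,30,0],[-28,30,0],[0,0,0],[0,0,0]],"roll":[0,0,0,0,0,0,0,0],"fingers":[0.1,0.1,0.1,0.1,0.1,0.1,0.1,0.1]}'
python3 -m crank '{"translation":[[0,0,30],[0,0,30],[0,0,0],[0,0,0]],"roll":[0,0,0,0],"fingers":[0.1,0.1,0.1,0.1]}'
python3 - <<'E'
from h import *
a=get_image('top'); b=get_image('wrist')
cv2.imwrite('pics/m10.png',np.hstack([cv2.resize(a[120:220,150:250],(300,300),interpolation=cv2.INTER_CUBIC),cv2.resize(b,(400,300))]))
E
```

```text
clock: 29.85
position: [0.6397, 0.229, 0.1239]
ee_rot: [-0.0, 0.708, 0.706, -0.0]
contact_force: [-0.3, 0.2, -0.7]
width: 0.0228
gripper_force: 29.6
clock: 30.25
position: [0.6383, 0.2309, 0.0643]
ee_rot: [-0.0, 0.707, 0.707, -0.001]
contact_force: [0.1, -0.4, 0.3]
width: 0.0233
gripper_force: 29.6
```

View pics/m10.png

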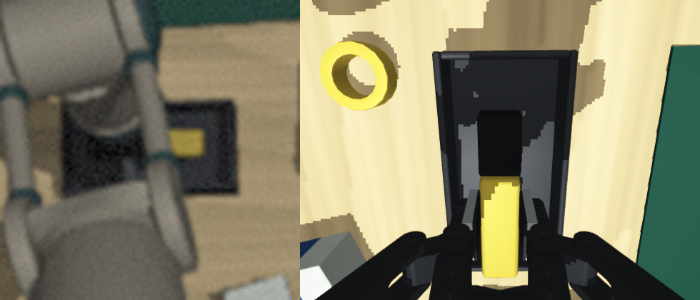

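The pen is over the grey tray, centred across its width and clear of the end walls.

```bash
python3 -m crank '{"translation":[[0,0,25],[0,0,15],[0,0,8],[0,0,3],[0,0,2],[0,0,1],[0,0,0],[0,0,0]],"roll":[0,0,0,0,0,0,0,0],"fingers":[0.1,0.1,0.1,0.1,0.1,0.1,0.1,0.1]}'
```

```text
clock: 31.15
position: [0.6398, 0.2299, 0.0108]
ee_rot: [0.0, 0.707, 0.707, 0.0]
contact_force: [-0.5, -0.3, -0.3]
width: 0.0232
gripper_force: 29.6
```

```bash
python3 -m crank '{"translation":[[0,0,1],[0,0,1],[0,0,0],[0,0,0]],"roll":[0,0,0,0],"fingers":[0.1,0.1,0.1,0.1]}'
```

```text
clock: 31.55
position: [0.6399, 0.2299, 0.0107]
ee_rot: [0.001, 0.707, 0.707, 0.001]
contact_force: [-2.8, -0.5, 8.6]
width: 0.023
gripper_force: 30.7
```

Contact. Release, rise, and back off to the left so the top view is clear.

```bash
python3 -m crank '{"translation":[[0,0,0],[0,0,0],[0,0,0],[0,0,-15],[0,0,-40],[0,0,-50],[0,0,-50],[0,0,0]],"roll":[0,0,0,0,0,0,0,0],"fingers":[0.42,0.42,0.42,0.42,0.42,0.42,0.42,0.42]}'
python3 -m crank '{"translation":[[40,-45,0],[40,-45,0],[40,-45,0],[40,-45,0],[40,-45,0],[30,-40,0],[0,0,0],[0,0,0]],"roll":[0,0,0,0,0,0,0,0],"fingers":[0.42,0.42,0.42,0.42,0.42,0.42,0.42,0.42]}'
python3 - <<'E'
from h import *
a=get_image('top'); cv2.imwrite('pics/m11.png',cv2.resize(a[125:305,125:445],(800,450),interpolation=cv2.INTER_CUBIC))
E
```

```text
clock: 32.35
position: [0.6443, 0.2312, 0.1733]
ee_rot: [0.005, 0.707, 0.707, 0.007]
contact_force: [1.7, -0.4, 0.1]
width: 0.036
gripper_force: 0.0
clock: 33.15
position: [0.4119, 0.4269, 0.1638]
ee_rot: [0.0, 0.706, 0.708, 0.0]
contact_force: [1.3, 0.5, -0.3]
width: 0.0359
gripper_force: 0.0
```

View pics/m11.png

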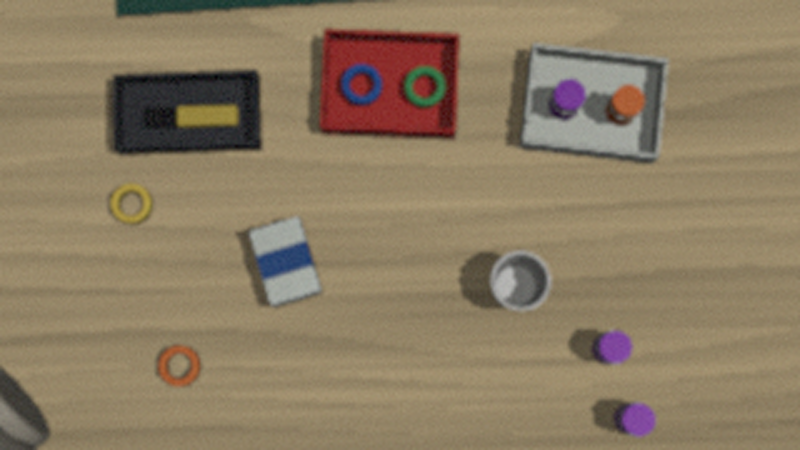

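The pen lies flat in the grey tray (190,116), the tapes in the red tray (361,84 and 425,86), and the jars upright in the white tray (569,97 and 627,102). Cup, carton and the look-alikes have not moved. Handing in.

```bash
python3 -c "
from rig import manip
print(manip.sign_off())"
```

```text
the job is handed in; nothing more can be done
None
```

The job is handed in after about 33 s of robot time: both tapes lie flat in the red tray, both jars stand upright in the white tray, the highlighter lies in the grey tray, and the cup and carton were left where they stood.

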